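Cock the vial tapper and load the vial

TASK

Cock the spring-loaded vial tapper: draw its sprung arm back by the orange peg until it is just behind the brass catch, without forcing the rubber buffer behind it, and gently let the catch take the arm's load so that it stays hooked with nothing holding it; it is a hair trigger, and the arm must never snap forward. Then stand the black-capped vial upright in the white seat that the arm has uncovered, without setting the arm off, and leave the blue-capped vial, the timer and the marker where they are.

Things in the scene. Friction and masses are not known exactly. Their poses are not given: they have to be found in the camera images.
- tapper: Vial tapper: a blue two-lobed plate, 10 mm thick, fixed to the bench; all its mechanism is below 47 mm except the orange peg. Origin on the vertical pivot axis of the sprung arm, at bench height; z up; x runs through the white seat, 120 mm out; the catch stands on the +y side. The plate reaches from x -35 to +150 mm and y -40 to +210 mm.
- striker (a joint): Angle (rad) of the sprung aluminium arm about the pivot. 0 = uncocked: the arm lies along the tapper's +x axis, over the white seat. It grows as the arm is drawn back, anticlockwise seen from above, towards the tapper's +y. The arm is a bar 10 mm wide, z 31 to 40 mm, with an upright 6 mm steel roller pin at its end, 140 mm from the pivot; the catch holds that pin.
- pivot (a point): Pivot of the arm, 35 mm above the bench, on the tapper's origin axis. Its spring always pulls the arm back to 0: at the orange peg about 2.5 N at 0 rad, growing by 4.2 N per rad. Let go before the catch holds it, the arm snaps forward at well over 4 rad/s.
- arc_mid (a point): Middle of the arc (140 mm from the pivot, angle 1.0 rad, a fixed point of the plate) along which the carriage with the brass catch is clamped. The catch holds the arm at an angle anywhere from 0.8 to 1.2 rad, not measured. Drawn on, the pin climbs the nose's slope (2 to 5 N more at the peg over 6 mm), rides its crest (no extra, 4 mm), then the nose clicks in behind the pin.
- buffer (a joint): How far (m) the pin presses in the sprung rubber buffer behind the catch: 0 free, 2 N/mm at the pin (4.3 N/mm at the peg); past 0.005 m it is overloaded (some 21 N in all at the peg). It begins 2 mm of peg travel past the click. Eased forward from it, the arm rests on the catch and the pull on the fingers vanishes. The catch trips if struck, pressed forward by 7 N, or touched at its red tail.
- peg (a point): Middle of the grip of the upright orange peg on the arm, 95 mm from the pivot axis: a round peg 14 mm in diameter, from 40 mm (top of the arm) to 86 mm above the bench; the point lies at 65 mm. It moves with the arm. Hold it with the fingertips above 47 mm, so that they clear the mechanism.
- seat (a point): Centre of the floor of the white seat for the vial, 13 mm above the bench, on the tapper's x axis 120 mm from the pivot: a round cup of 21 to 24 mm inner diameter, 13 mm deep (rim at 26 mm). The uncocked arm lies over it.
- vial_1: Glass vial with a BLACK cap, 15 mm in diameter, 47 mm tall, standing on the bench. Origin at the centre of its underside, z up. The cap is the top 10 mm; grip it by the body below.
- vial_2: Glass vial with a BLUE cap, same size and origin, a bystander.
- timer: White bench timer lying flat, 64 x 66 x 19 mm, origin at the centre of its underside, a bystander.
- marker: White marker pen with a black cap, 135 mm long along its y, 16 mm thick, lying on the bench, a bystander.

How it is judged:
On the way:
1. the arm stays drawn back on its catch (beyond 0.75 rad, still) with the fingers off it (value of joint striker above 0.75 rad and velocity of joint striker between -0.1 and 0.1 rad/s and contact force between the fingers and tapper below 0.05 N), for 0.4 s.
At the end, for the whole second after the job is handed in: The arm rests on the catch beyond 0.75 rad, still; the black-capped vial stands upright (within 0.1 rad) and still on the floor of the white seat (within 3 mm in height, 6 mm of its centre); the blue-capped vial, timer and marker lie within 20 mm of where they were (value of joint striker above 0.75 rad and velocity of joint striker between -0.1 and 0.1 rad/s and horizontal distance between vial_1 and seat below 0.006 m and z of vial_1 in the frame of seat below 0.003 m and angle between vial_1's own z axis and vertical below 0.1 rad and linear speed of vial_1 below 0.02 m/s and distance of each of vial_2, timer, marker from where it was at the start of the episode below 0.02 m); the robot touches nothing.
It fails at once if the arm snaps forward (faster than 4 rad/s) (velocity of joint striker below -4 rad/s).
It fails at once if the buffer is overloaded (pressed in more than 5 mm, 10 N at the pin) (value of joint buffer above 0.005 m).
It fails at once if a bystander is moved more than 20 mm (distance of any of vial_2, timer, marker from where it was at the start of the episode above 0.02 m).
It also fails if it takes over 70 s, if anything falls off the work surface, if the arm or the gripper's body presses on something with over 40 N, if the wrist force passes 120 N, or if a joint passes its speed limit or range.

ROBOT

A 6-joint arm with a two-finger parallel gripper is mounted at the origin on the work surface; the furniture and walls round the work are solid. World frame = base frame: x ahead of the robot, y to its left, z up, the work surface at z = 0. Lengths are in m, angles in rad, forces in N, time in s.
With the tool pointing down it reaches from about 0.3 to 0.875 m from the base axis. Payload 6.4 kg.
Tool frame: the origin (TCP) lies at the very end of the fingers, on their centre line; the grasp point (between the pads) lies 19 mm behind it; z points along the fingers, y is the line along which they close (so a half turn about z gives the same grasp; the last joint's range is limited). The gripper opens to 85 mm and grips with 20 to 120 N. Pads are 22 mm wide; open, the fingers measure 114 mm over their backs; the gripper's body (76 mm by 85 mm) begins 54 mm behind the grasp point. The pads swing forward as they close: fully open they stand 13 mm farther back than shut.
Start: joints at [1.028, 0.181, 1.607, -0, 1.354, -0.206], TCP at [0.19, 0.543, 0.231] pointing down, gripper open.
Joint ranges: [-2.99, 2.99], [-0.89, 2.07], [0.3, 2.58], [-1.14, 4.28], [0, 2.63], [-3.12, 3.12]. Speed limits (rad/s): [2.57, 2.57, 3.01, 3.14, 3.14, 3.14].

INTERFACE

Orientations are given as a unit quaternion [w, x, y, z].
In Python, from bench import ctrl, camera, calibration, order, outline_of gives the robot as it stands.
- The arm moves only by the tool move_arm, never from a script. Its argument "series" is a list that holds one entry, the list of rows, each a list of 5 numbers: the opening, from 0 (shut) to 1 (fully open), then the shift along the tool's x, y, z in mm, then the turn about the tool's z in rad. A call has exactly 10 rows; each row is the pose to reach, as a shift and turn from the pose commanded when the call began, along the tool's axes at that moment; what a row does not reach only later rows make up. A row lasts 1/12 s, in which the tool goes at most 41.7 mm and 7.16 degrees, less where a joint would pass 70% of its speed; a pose out of reach is approached as far as the arm can. A call with a gripper value outside its range is refused whole. The fingers move at their own pace and stop on an object; the grip force is fixed at half the most. Time passes only in rows, so rows that repeat a pose let the fingers close, or fill a call up. It gives the time, the measured TCP pose, the force, the opening and the grip force at its end, in the units of the state.
- ctrl.get_obs(): the state, without advancing time (a new reading comes with each control period).
- camera(name): name is "scene" or "side" or "wrist"; returns (picture, depth): 420x560x3 uint8, blue, green, red; 420x560 float32, m along the optical axis (not along the pixel's ray), 0 where there is no reading.
- calibration(name): a dict with "intrinsics" (3x3 intrinsics, pixels), "rvec" (rotation vector, rad) and "tvec" (3), from world to camera coordinates, as OpenCV has them. Camera axes: x right, y down, z forward; pixel columns grow to the right and rows downward; lengths in m; the calibration is good to about 2 mm. A picture is of the moment at which its call begins: read the wrist's pose just before it. calibration takes no time and is no camera call; for the wrist camera it gives the pose at the moment of the call.
- order.hand_in(): hands the job in; it is judged then, once.
Trained networks look in the newest picture that a camera, given by its name, has taken for a name from the list of things; names that differ only in an ending like _2 or _b are one class to them, and where a whole thing is asked for, a point or a joint stands for the part that bears it (a point fixed in the world has none). Each returns a list of dicts, best first, with "conf" (0 to 1); they miss things now and then, are a little off and sometimes report something else, mostly with a low value. They report only what shows in the picture. A call takes as long as a camera call.
- outline_of(target, camera): "region" (420x560 bool, what is visible of it) and "bbox" ([centre column, centre row, width, height] in pixels, round what is visible of it).
The state is a dict: "time_s": time; "q": joint angles; "dq": joint speeds; "joint_efforts": joint torques, N m; "eef_pos": TCP position; "eef_rot": TCP orientation; "wrist_force": force on the tool from outside, world axes, zero at the start; "torque": the same for the moment, N m; "opening": opening from 0.0 (shut) to 1.0 (fully open); "grasp_force": force on a finger pad.
Only numpy, scipy, OpenCV 4.12 (cv2) and the standard library are available. Lean on these libraries where they do the work, as an engineer would, in place of code of your own. Each camera call takes 0.05 s, during which the arm holds its last target. There are 200 camera calls.

## Working session

There is one attempt and no reset: what is moved stays moved. The work goes in short steps, Python scripts to look and compute and a tool call to move; the robot and the scene stay as the last step left them, time stands still between calls to the robot, and variables do not carry over. Pictures are saved under pics/ and viewed, at most 10 in all, crops included, and the job is handed in when it is done.

Besides the shell and the picture viewer there is one more tool, called after ">>>" as name(argument=value, ...), one argument or row to a line, values as JSON. move_arm: Moves the arm, as the interface text tells. Its arguments: {"type":"object","properties":{"series":{"type":"array","items":{"type":"array","items":{"type":"array","items":{"type":"number"}}}}},"required":["series"]}

```bash
mkdir -p pics; ls; cat > h.py <<'E'
import numpy as np, cv2
from bench import ctrl, camera, calibration, order, outline_of
def cal(n):
    c=calibration(n); K=np.array(c["intrinsics"],float); R=cv2.Rodrigues(np.array(c["rvec"],float))[0]; return K,R,np.array(c["tvec"],float).ravel()
def world(c,uv,d):
    K,R,t=c; uv=np.atleast_2d(uv).astype(float); d=np.asarray(d,float).reshape(-1,1)
    p=np.c_[(uv[:,:1]-K[0,2])/K[0,0]*d,(uv[:,1:]-K[1,2])/K[1,1]*d,d]
    return (p-t)@R
def cloud(c,dep,reg):
    v,u=np.nonzero(reg&(dep>0)); return world(c,np.c_[u,v],dep[v,u])
def onplane(c,uv,z):
    a=world(c,uv,np.ones(len(np.atleast_2d(uv)))); o=-c[1].T@c[2]; d=a-o; return o+d*((z-o[2])/d[:,2:3])
def proj(c,P):
    K,R,t=c; q=(np.atleast_2d(P)@R.T+t)@K.T; return q[:,:2]/q[:,2:]
E
python3 - <<'E'
from h import *
s=ctrl.get_obs(); print({k:np.round(v,3) for k,v in s.items()})
ims=[]
for n in ["scene","side","wrist"]:
    c=cal(n); im,d=camera(n); print(n,"cam at",np.round(-c[1].T@c[2],3))
    np.savez(f"s_{n}.npz",im=im,d=d); cv2.imwrite(f"pics/{n}0.png",im)
    for t in ["tapper","striker","peg","seat","buffer","vial_1","vial_2","timer","marker"]:
        for o in outline_of(t,n)[:2]:
            P=cloud(c,d,o["region"])
            if len(P): print(n,t,round(o["conf"],2),np.round(o["bbox"],0),"med",np.round(np.median(P,0),3),"lo",np.round(np.percentile(P,3,0),3),"hi",np.round(np.percentile(P,97,0),3),len(P))
E
```

```text
pics
{'time_s': np.float64(0.0), 'q': array([ 1.028,  0.182,  1.608,  0.   ,  1.354, -0.206]), 'dq': array([-0.   ,  0.001,  0.002, -0.   , -0.   , -0.   ]), 'joint_efforts': array([-0.0000e+00, -4.4489e+01, -3.5133e+01, -0.0000e+00,  9.0000e-03,
       -0.0000e+00]), 'eef_pos': array([0.19 , 0.542, 0.23 ]), 'eef_rot': array([-0.   ,  0.168,  0.986, -0.001]), 'wrist_force': array([ 0.846, -0.893,  0.597]), 'torque': array([ 0.012, -0.016, -0.035]), 'grasp_force': np.float64(0.0), 'opening': np.float64(1.001)}
scene cam at [ 0.236 -0.38   0.672]
scene tapper 0.86 [247. 236. 103.  74.] med [0.5   0.289 0.01 ] lo [0.4   0.203 0.005] hi [0.581 0.405 0.046] 4602
scene striker 0.94 [255. 238.  72.  33.] med [0.504 0.245 0.04 ] lo [0.425 0.225 0.03 ] hi [0.566 0.274 0.083] 539
scene peg 0.77 [257. 241.  67.  27.] med [0.502 0.246 0.04 ] lo [0.426 0.226 0.013] hi [0.559 0.275 0.083] 533
scene peg 0.35 [247. 235.  97.  71.] med [0.5   0.289 0.01 ] lo [0.402 0.204 0.006] hi [0.578 0.405 0.046] 4483
scene seat 0.81 [247. 237. 101.  72.] med [0.5   0.289 0.01 ] lo [0.402 0.205 0.007] hi [0.577 0
[... 1321 characters left out ...]
.69 [244. 230.   3.  20.] med [0.622 0.276 0.026] lo [0.617 0.27  0.006] hi [0.63  0.28  0.049] 136
side vial_2 0.69 [244. 230.   3.  20.] med [0.622 0.276 0.026] lo [0.617 0.27  0.006] hi [0.63  0.28  0.049] 136
side timer 0.64 [185. 294.  50.  37.] med [0.627 0.479 0.019] lo [0.598 0.443 0.005] hi [0.662 0.506 0.021] 1220
side marker 0.47 [310. 194.  31.  31.] med [0.561 0.039 0.016] lo [ 0.552 -0.028  0.009] hi [0.574 0.096 0.019] 177
wrist cam at [0.123 0.566 0.375]
wrist tapper 0.64 [181. 396.  17.   9.] med [0.402 0.341 0.007] lo [0.173 0.334 0.001] hi [0.409 0.527 0.31 ] 138
wrist seat 0.46 [182. 392.  17.  16.] med [0.402 0.34  0.007] lo [0.393 0.334 0.003] hi [0.408 0.347 0.01 ] 103
```

```bash
python3 - <<'E'
from h import *
a=np.load("s_scene.npz")["im"][160:360,180:380]; b=np.load("s_side.npz")["im"][170:330,160:380]
a=cv2.resize(a,(400,400),interpolation=cv2.INTER_CUBIC);b=cv2.resize(b,(400,400*160//220),interpolation=cv2.INTER_CUBIC)
o=np.zeros((400,800,3),np.uint8);o[:,:400]=a;o[:b.shape[0],400:]=b;cv2.imwrite("pics/c1.png",o)
E
```

```text
(no output)
```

View pics/c1.png

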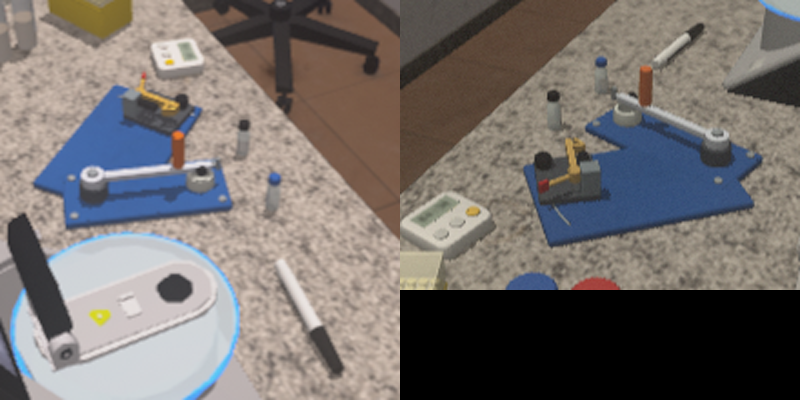

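>>> move_arm(
  series=[
    [[1,-35,-14,-7,0],[1,-70,-28,-14,0],[1,-105,-41,-21,0],[1,-140,-55,-28,0],[1,-175,-68,-35,0],[1,-210,-82,-42,0],[1,-245,-96,-49,0],[1,-280,-110,-56,0],[1,-315,-123,-63,0],[1,-344,-136,-70,0]],
  ],
)

```text
time_s: 2.33
eef_pos: [0.4715, 0.2989, 0.3018]
eef_rot: [0.0, 0.168, 0.986, 0.0]
wrist_force: [0.1, 0.6, -0.3]
opening: 1.006
grasp_force: 0.0
```

```bash
python3 - <<'E'
from h import *
s=ctrl.get_obs(); print({k:np.round(s[k],3) for k in ["time_s","eef_pos","eef_rot","wrist_force","q"]})
n="wrist";c=cal(n); im,d=camera(n); print("cam at",np.round(-c[1].T@c[2],3),c[1].round(2),c[0].round(0))
np.savez("s_w1.npz",im=im,d=d,K=c[0],R=c[1],t=c[2]); cv2.imwrite("pics/w1.png",im)
for t in ["tapper","striker","peg","seat","buffer","vial_1","timer","marker"]:
        for o in outline_of(t,n)[:2]:
            P=cloud(c,d,o["region"])
            if len(P): print(n,t,round(o["conf"],2),np.round(o["bbox"],0),"med",np.round(np.median(P,0),3),"lo",np.round(np.percentile(P,3,0),3),"hi",np.round(np.percentile(P,97,0),3),len(P))
E
```

```text
{'time_s': np.float64(2.333), 'eef_pos': array([0.472, 0.299, 0.302]), 'eef_rot': array([0.   , 0.168, 0.986, 0.   ]), 'wrist_force': array([ 0.146,  0.577, -0.272]), 'q': array([ 0.352,  0.092,  1.564, -0.   ,  1.485, -0.881])}
cam at [0.404 0.322 0.445] [[ 0.33  0.94 -0.  ]
 [ 0.91 -0.32  0.28]
 [ 0.26 -0.09 -0.96]] [[377.   0. 284.]
 [  0. 377. 207.]
 [  0.   0.   1.]]
wrist tapper 0.65 [316. 174. 211. 185.] med [0.496 0.317 0.01 ] lo [0.401 0.215 0.008] hi [0.577 0.421 0.043] 24550
wrist striker 0.59 [249. 200.  25. 140.] med [0.483 0.255 0.042] lo [0.425 0.23  0.038] hi [0.563 0.279 0.086] 1549
wrist peg 0.73 [248. 199.  25. 132.] med [0.484 0.255 0.041] lo [0.424 0.228 0.013] hi [0.564 0.279 0.086] 1702
wrist seat 0.96 [318. 171. 212. 194.] med [0.497 0.317 0.01 ] lo [0.402 0.215 0.008] hi [0.577 0.422 0.044] 24441
wrist buffer 0.71 [359. 206.  17.  17.] med [0.539 0.362 0.041] lo [0.531 0.351 0.037] hi [0.547 0.371 0.043] 204
wrist buffer 0.2 [319. 171. 217. 195.] med [0.497 0.317 0.01 ] lo [0.401 0.215 0.008] hi [0.578 0.422 0.044] 24692
wrist vial_1 0.88 [304. 288.  12.  21.] med [0.619 0.272 0.032] lo [0.616 0.264 0.005] hi [0.627 0.278 0.048] 294
wrist vial_1 0.57 [227. 299.  15.  27.] med [0.605 0.178 0.031] lo [0.601 0.17  0.001] hi [0.617 0.183 0.048] 315
wrist timer 0.86 [457. 237.  59.  51.] med [0.626 0.469 0.017] lo [0.597 0.437 0.006] hi [0.659 0.501 0.02 ] 2914
wrist timer 0.65 [318. 172. 209. 195.] med [0.497 0.317 0.01 ] lo [0.401 0.215 0.008] hi [0.578 0.421 0.044] 24672
wrist marker 0.63 [460. 236.  54.  55.] med [0.626 0.469 0.017] lo [0.597 0.438 0.009] hi [0.659 0.501 0.02 ] 2782
wrist marker 0.6 [ 89. 301.  59.  25.] med [0.556 0.003 0.014] lo [ 0.549 -0.035  0.007] hi [0.566 0.038 0.017] 642
```

View pics/w1.png

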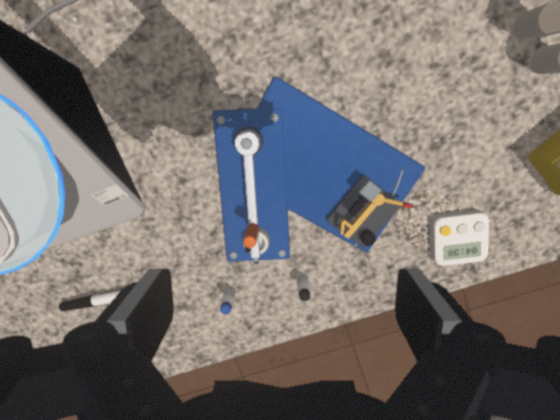

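```bash
python3 - <<'E'
from h import *
f=np.load("s_w1.npz"); im,d=f["im"],f["d"]; c=(f["K"],f["R"],f["t"])
hsv=cv2.cvtColor(im,cv2.COLOR_BGR2HSV)
org=((hsv[...,0]<12)&(hsv[...,1]>150)&(hsv[...,2]>60)); org[:,300:]=0; org[:210]=0;org[262:]=0
P=cloud(c,d,org); top=P[P[:,2]>0.081]; side=P[P[:,2]<0.081]; print("peg top",top.mean(0).round(4),len(top),(top.max(0)-top.min(0)).round(3),"side",side.mean(0).round(4),P[:,2].max())
v,u=np.nonzero(org); print("org px",u.min(),u.max(),v.min(),v.max())
# arm bar: bright low-sat, z .036-.044
m=np.zeros(d.shape,bool); m[158:222,235:270]=1
gray=(hsv[...,1]<70)&(hsv[...,2]>110); v,u=np.nonzero(m&gray&(d>0)); Q=world(c,np.c_[u,v],d[v,u]); k=(Q[:,2]>.034)&(Q[:,2]<.046)
q=onplane(c,np.c_[u,v][k],.040); 
vx,vy,x0,y0=cv2.fitLine(q[:,:2].astype(np.float32),cv2.DIST_HUBER,0,.01,.01).ravel(); print("arm line",vx,vy,x0,y0,np.degrees(np.arctan2(vy,vx)),len(q), "z",np.median(Q[k][:,2]))
# pivot boss
m=np.zeros(d.shape,bool); m[124:162,228:268]=1; v,u=np.nonzero(m); Q=world(c,np.c_[u,v],d[v,u]); k=Q[:,2]>.036
B=Q[k]; print("boss",B.mean(0).round(4),B.min(0).round(4),B.max(0).round(4))
# plate outline
bl=((hsv[...,0]>100)&(hsv[...,0]<125)&(hsv[...,1]>120)&(hsv[...,2]>50)).astype(np.uint8); 
n,l,st,ce=cv2.connectedComponentsWithStats(bl); print([ (s.tolist()) for s in st if s[4]>800])
cv2.imwrite("pics/c2.png",np.hstack([cv2.resize(im[165:260,320:420],(400,380),interpolation=cv2.INTER_CUBIC),cv2.resize(im[110:270,205:373],(399,380),interpolation=cv2.INTER_CUBIC)]))
E
```

```text
peg top [0.5243 0.2428 0.0863] 101 [0.012 0.011 0.004] side [nan nan nan] 0.08831925505322573
org px 244 255 236 247
arm line 0.9580562 -0.2865803 0.4832911 0.25502375 -16.653334 593 z 0.040260780166852354
boss [0.4352 0.2701 0.0481] [0.404  0.2572 0.0364] [0.4545 0.3223 0.4451]
[[0, 0, 560, 420, 216727], [214, 78, 210, 182, 17549], [0, 95, 65, 180, 819]]<stdin>:5: RuntimeWarning: Mean of empty slice.
  ret = um.true_divide(
```

View pics/c2.png

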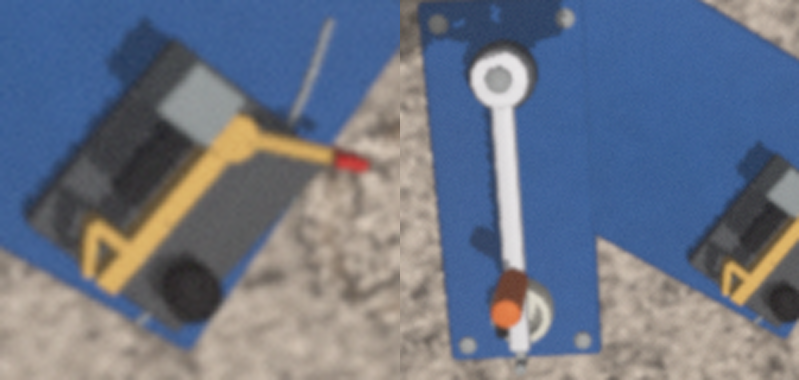

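```bash
python3 - <<'E'
from h import *
f=np.load("s_w1.npz"); im,d=f["im"],f["d"]; c=(f["K"],f["R"],f["t"])
pv=np.array([.4333,.2700]); a0=np.radians(-16.65)
def rep(n,uv,z=None):
    u,v=np.round(uv).astype(int); p=world(c,[uv],[d[v,u]])[0] if z is None else onplane(c,[uv],z)[0]
    r=p[:2]-pv; print(n,p.round(4),"r",np.hypot(*r).round(4),"ang",round(np.arctan2(r[1],r[0])-a0,3))
for n,x,y in [("hooktip",90,270),("hooktop",92,225),("elbow",125,255),("nosebottom",110,285),("slot",150,165),("slot2",60,225),("slotmid",90,190),("grey",200,105),("leverpivot",240,140),("black",190,290),("red",350,160),("edgeL",30,215),("edgeT",175,45)]:
    rep(n,np.array([320+x/4,165+y/4]))
rep("boss",np.array([247.1,142.8]))
# vials & seat
n="wrist"
hsv=cv2.cvtColor(im,cv2.COLOR_BGR2HSV)
m=np.zeros(d.shape,bool); m[270:305,292:318]=1
Q=cloud(c,d,m); k=Q[:,2]>.042; print("capTop",Q[k].mean(0).round(4),k.sum(),np.ptp(Q[k],0).round(4))
for z in (.0,.02,.044):pass
m=np.zeros(d.shape,bool); m[285:318,218:242]=1
Q=cloud(c,d,m); k=Q[:,2]>.042; print("blueTop",Q[k].mean(0).round(4),k.sum(),np.ptp(Q[k],0).round(4))
E
```

```text
hooktip [0.5641 0.3366 0.0431] r 0.1468 ang 0.761
hooktop [0.5517 0.3411 0.0424] r 0.1381 ang 0.831
elbow [0.5637 0.3473 0.0415] r 0.1516 ang 0.826
nosebottom [0.5709 0.3407 0.0417] r 0.1547 ang 0.765
slot [0.5405 0.3614 0.0415] r 0.1409 ang 0.997
slot2 [0.5574 0.3332 0.0183] r 0.1392 ang 0.762
slotmid [0.5497 0.3448 0.0188] r 0.1384 ang 0.861
grey [0.5271 0.3786 0.0463] r 0.1435 ang 1.149
leverpivot [0.5415 0.3868 0.0425] r 0.1592 ang 1.114
black [0.5846 0.3629 0.031 ] r 0.1775 ang 0.841
red [0.5572 0.4141 0.0424] r 0.1901 ang 1.151
edgeL [0.5516 0.3257 0.0179] r 0.1307 ang 0.731
edgeT [0.5149 0.3799 0.0232] r 0.1369 ang 1.223
boss [0.4338 0.2711 0.047 ] r 0.0012 ang 1.41
capTop [0.6221 0.2709 0.0467] 107 [0.0137 0.0129 0.0068]
blueTop [0.6076 0.1764 0.0467] 107 [0.013  0.0125 0.0068]
```

>>> move_arm(
  series=[
    [[0.6,-20,-11,20,-0.046],[0.6,-40,-22,45,-0.046],[0.6,-60,-33,75,-0.046],[0.6,-68.4,-35.5,105,-0.046],[0.6,-68.4,-35.5,135,-0.046],[0.6,-68.4,-35.5,165,-0.046],[0.6,-68.4,-35.5,195,-0.046],[0.6,-68.4,-35.5,220,-0.046],[0.6,-68.4,-35.5,240,-0.046],[0.6,-68.4,-35.5,250.5,-0.046]],
  ],
)

```text
time_s: 3.62
eef_pos: [0.52, 0.2449, 0.0477]
eef_rot: [-0.002, 0.144, 0.99, -0.001]
wrist_force: [-1.1, -0.3, -0.9]
opening: 0.6
grasp_force: 0.0
```

```bash
python3 - <<'E'
from h import *
s=ctrl.get_obs(); print({k:np.round(s[k],4) for k in ["time_s","eef_pos","eef_rot","wrist_force","q","opening"]})
n="wrist";c=cal(n); im,d=camera(n); cv2.imwrite("pics/w2.png",im)
hsv=cv2.cvtColor(im,cv2.COLOR_BGR2HSV)
org=((hsv[...,0]<12)&(hsv[...,1]>150)&(hsv[...,2]>60)); P=cloud(c,d,org); P=P[(P[:,2]>.075)&(P[:,2]<.1)]
top=P[P[:,2]>.083]; print("top",top.mean(0).round(4),np.ptp(top,0).round(4),len(top))
E
```

```text
{'time_s': np.float64(3.6167), 'eef_pos': array([0.52  , 0.2449, 0.0477]), 'eef_rot': array([-2.200e-03,  1.442e-01,  9.895e-01, -8.000e-04]), 'wrist_force': array([-1.0793, -0.2569, -0.9224]), 'q': array([ 2.3370e-01,  4.1270e-01,  1.7244e+00,  1.0000e-04,  1.0091e+00,
       -1.0477e+00]), 'opening': np.float64(0.5996)}
top [0.524  0.2429 0.086 ] [0.0137 0.0124 0.0049] 1156
```

View pics/w2.png

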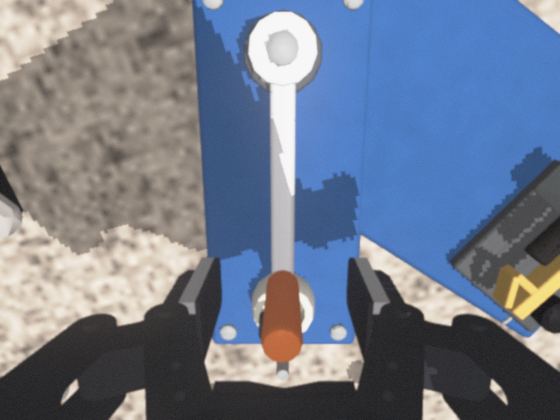

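>>> move_arm(
  series=[
    [[0.6,0,0,-3,0],[0.6,0,0,-3,0],[0.3,0,0,-3,0],[0.2,0,0,-3,0],[0,0,0,-3,0],[0,0,0,-3,0],[0,0,0,-3,0],[0,0,0,-3,0],[0,0,0,-3,0],[0,0,0,-3,0]],
  ],
)

```text
time_s: 4.5
eef_pos: [0.5234, 0.2445, 0.0552]
eef_rot: [0.001, 0.145, 0.989, 0.0]
wrist_force: [-1.4, -2.1, 6.0]
opening: 0.142
grasp_force: 58.4
```

>>> move_arm(
  series=[
    [[0,0.23,6.64,0,-0.07],[0,0.93,13.26,0,-0.14],[0,2.09,19.8,0,-0.21],[0,3.7,26.25,0,-0.28],[0,5.76,32.57,0,-0.35],[0,8.26,38.74,0,-0.42],[0,11.18,44.71,0,-0.49],[0,14.51,50.46,0,-0.56],[0,18.24,55.97,0,-0.63],[0,20.54,59.0,0,-0.67]],
  ],
)

```text
time_s: 5.33
eef_pos: [0.5195, 0.3058, 0.0551]
eef_rot: [-0.001, -0.191, 0.982, -0.001]
wrist_force: [-6.1, -10.4, 11.0]
opening: 0.142
grasp_force: 59.0
```

```bash
cat > f.py <<'E'
from h import *
pv=np.array([.4333,.2700]); a0=np.radians(-16.65)
s=ctrl.get_obs(); p=s["eef_pos"]; r=p[:2]-pv; th=np.arctan2(r[1],r[0])-a0
q=s["eef_rot"]; yaw=2*np.arctan2(q[2],q[1])-np.pi-a0; yaw=(yaw+np.pi)%(2*np.pi)-np.pi
F=s["wrist_force"]; er=np.array([np.cos(th+a0),np.sin(th+a0)]); et=np.array([-er[1],er[0]])
print("t",s["time_s"].round(2),"th",th.round(4),"r",np.hypot(*r).round(4),"yaw",round(yaw,3),"Frad",(F[:2]@er).round(2),"Ftan",(F[:2]@et).round(2),"Fz",F[2].round(2),"z",p[2].round(4),"op",s["opening"].round(3),"exp",round(-(2.5+4.2*th),2))
E
python3 f.py
```

```text
Traceback (most recent call last):
  File "f.py", line 6, in <module>
    print("t",s["time_s"].round(2),"th",th.round(4),"r",np.hypot(*r).round(4),"yaw",round(yaw,3),"Frad",(F[:2]@er).round(2),"Ftan",(F[:2]@et).round(2),"Fz",F[2].round(2),"z",p[2].round(4),"op",s["opening"].round(3),"exp",round(-(2.5+4.2*th),2))
              ^^^^^^^^^^^^^^^^^
AttributeError: 'float' object has no attribute 'round'
```

>>> move_arm(
  series=[
    [[0,0,0.6,0,-0.006],[0,0,1.2,0,-0.012],[0,0,1.9,0,-0.02],[0,0,1.9,0,-0.02],[0,0,1.9,0,-0.02],[0,0,1.9,0,-0.02],[0,0,1.9,0,-0.02],[0,0,1.9,0,-0.02],[0,0,1.9,0,-0.02],[0,0,1.9,0,-0.02]],
  ],
)

```text
time_s: 6.17
eef_pos: [0.5189, 0.307, 0.0551]
eef_rot: [-0.001, -0.198, 0.98, -0.001]
wrist_force: [-3.9, -9.6, 11.6]
opening: 0.147
grasp_force: 59.0
```

```bash
sed -i 's/s\["time_s"\].round(2)/round(float(s["time_s"]),2)/; s/s\["opening"\].round(3)/round(float(s["opening"]),3)/' f.py; python3 f.py
```

```text
t 6.17 th 0.6991 r 0.0932 yaw 0.69 Frad -7.43 Ftan -7.23 Fz 11.64 z 0.0551 op 0.147 exp -5.44
```

>>> move_arm(
  series=[
    [[0,0.5,0.6,-0.4,-0.006],[0,1,1.2,-0.8,-0.012],[0,1.2,1.9,-1,-0.02],[0,1.2,1.9,-1,-0.02],[0,1.2,1.9,-1,-0.02],[0,1.2,1.9,-1,-0.02],[0,1.2,1.9,-1,-0.02],[0,1.2,1.9,-1,-0.02],[0,1.2,1.9,-1,-0.02],[0,1.2,1.9,-1,-0.02]],
  ],
)

```text
time_s: 7.0
eef_pos: [0.518, 0.3086, 0.0553]
eef_rot: [0.0, -0.208, 0.978, -0.001]
wrist_force: [0.5, -6.3, 0.8]
opening: 0.142
grasp_force: 58.4
```

```bash
python3 f.py
```

```text
t 7.0 th 0.7178 r 0.0931 yaw 0.71 Frad -2.16 Ftan -5.99 Fz 0.83 z 0.0553 op 0.142 exp -5.51
```

>>> move_arm(
  series=[
    [[0,0.1,0.6,0,-0.006],[0,0.1,1.2,0,-0.012],[0,0.1,1.8,0,-0.019],[0,0.2,2.4,0,-0.025],[0,0.2,2.8,0,-0.03],[0,0.2,2.8,0,-0.03],[0,0.2,2.8,0,-0.03],[0,0.2,2.8,0,-0.03],[0,0.2,2.8,0,-0.03],[0,0.2,2.8,0,-0.03]],
  ],
)

```text
time_s: 7.83
eef_pos: [0.5169, 0.3107, 0.0553]
eef_rot: [0.0, -0.223, 0.975, -0.001]
wrist_force: [1.4, -7.8, 1.4]
opening: 0.142
grasp_force: 58.4
```

```bash
python3 f.py
```

```text
t 7.83 th 0.7438 r 0.093 yaw 0.74 Frad -2.19 Ftan -7.6 Fz 1.37 z 0.0553 op 0.142 exp -5.62
```

>>> move_arm(
  series=[
    [[0,0.1,0.6,0,-0.006],[0,0.1,1.2,0,-0.012],[0,0.1,1.8,0,-0.018],[0,0.1,2,0,-0.021],[0,0.1,2,0,-0.021],[0,0.1,2,0,-0.021],[0,0.1,2,0,-0.021],[0,0.1,2,0,-0.021],[0,0.1,2,0,-0.021],[0,0.1,2,0,-0.021]],
  ],
)

```text
time_s: 8.67
eef_pos: [0.5163, 0.312, 0.0553]
eef_rot: [0.0, -0.233, 0.973, -0.002]
wrist_force: [2.2, -9.3, 1.4]
opening: 0.139
grasp_force: 58.4
```

```bash
python3 f.py
```

```text
t 8.67 th 0.7589 r 0.093 yaw 0.76 Frad -2.2 Ftan -9.28 Fz 1.37 z 0.0553 op 0.139 exp -5.69
```

>>> move_arm(
  series=[
    [[0,0.1,0.6,0,-0.006],[0,0.1,1.2,0,-0.012],[0,0.1,1.8,0,-0.018],[0,0.1,2,0,-0.021],[0,0.1,2,0,-0.021],[0,0.1,2,0,-0.021],[0,0.1,2,0,-0.021],[0,0.1,2,0,-0.021],[0,0.1,2,0,-0.021],[0,0.1,2,0,-0.021]],
  ],
)

```text
time_s: 9.5
eef_pos: [0.5155, 0.3135, 0.0553]
eef_rot: [0.001, -0.243, 0.97, -0.002]
wrist_force: [3.8, -10.0, 0.5]
opening: 0.144
grasp_force: 58.5
```

```bash
python3 f.py
```

```text
t 9.5 th 0.7773 r 0.093 yaw 0.781 Frad -1.3 Ftan -10.59 Fz 0.46 z 0.0553 op 0.144 exp -5.76
```

>>> move_arm(
  series=[
    [[0,0.1,0.6,0,-0.006],[0,0.1,1.2,0,-0.012],[0,0.1,1.8,0,-0.018],[0,0.1,2,0,-0.021],[0,0.1,2,0,-0.021],[0,0.1,2,0,-0.021],[0,0.1,2,0,-0.021],[0,0.1,2,0,-0.021],[0,0.1,2,0,-0.021],[0,0.1,2,0,-0.021]],
  ],
)

```text
time_s: 10.33
eef_pos: [0.514, 0.3161, 0.0553]
eef_rot: [0.0, -0.253, 0.967, -0.001]
wrist_force: [2.0, -6.8, 0.1]
opening: 0.146
grasp_force: 58.5
```

```bash
python3 f.py
```

```text
t 10.33 th 0.8098 r 0.0929 yaw 0.803 Frad -1.62 Ftan -6.89 Fz 0.11 z 0.0553 op 0.146 exp -5.9
```

>>> move_arm(
  series=[
    [[0,0.1,0.6,0,-0.006],[0,0.1,1.2,0,-0.012],[0,0.1,1.8,0,-0.018],[0,0.1,2,0,-0.021],[0,0.1,2,0,-0.021],[0,0.1,2,0,-0.021],[0,0.1,2,0,-0.021],[0,0.1,2,0,-0.021],[0,0.1,2,0,-0.021],[0,0.1,2,0,-0.021]],
  ],
)

```text
time_s: 11.17
eef_pos: [0.5129, 0.3179, 0.0553]
eef_rot: [0.0, -0.263, 0.965, -0.001]
wrist_force: [1.8, -6.7, 0.7]
opening: 0.145
grasp_force: 58.5
```

```bash
python3 f.py
```

```text
t 11.17 th 0.832 r 0.0929 yaw 0.824 Frad -1.97 Ftan -6.68 Fz 0.71 z 0.0553 op 0.145 exp -5.99
```

>>> move_arm(
  series=[
    [[0,0,0.4,0,-0.004],[0,0,0.8,0,-0.008],[0,0,1.2,0,-0.012],[0,0,1.5,0,-0.016],[0,0,1.5,0,-0.016],[0,0,1.5,0,-0.016],[0,0,1.5,0,-0.016],[0,0,1.5,0,-0.016],[0,0,1.5,0,-0.016],[0,0,1.5,0,-0.016]],
  ],
)

```text
time_s: 12.0
eef_pos: [0.5117, 0.3199, 0.0553]
eef_rot: [0.0, -0.271, 0.962, -0.001]
wrist_force: [0.7, -5.3, 2.9]
opening: 0.147
grasp_force: 58.8
```

```bash
python3 f.py
```

```text
t 12.0 th 0.8576 r 0.0929 yaw 0.84 Frad -2.24 Ftan -4.89 Fz 2.9 z 0.0553 op 0.147 exp -6.1
```

>>> move_arm(
  series=[
    [[0,0,0.4,0,-0.004],[0,0,0.8,0,-0.008],[0,0,1.0,0,-0.011],[0,0,1.0,0,-0.011],[0,0,1.0,0,-0.011],[0,0,1.0,0,-0.011],[0,0,1.0,0,-0.011],[0,0,1.0,0,-0.011],[0,0,1.0,0,-0.011],[0,0,1.0,0,-0.011]],
  ],
)

```text
time_s: 12.83
eef_pos: [0.5114, 0.3203, 0.0553]
eef_rot: [0.0, -0.276, 0.961, -0.001]
wrist_force: [1.1, -7.1, 1.5]
opening: 0.146
grasp_force: 58.8
```

```bash
python3 f.py
```

```text
t 12.83 th 0.8629 r 0.0929 yaw 0.851 Frad -2.92 Ftan -6.62 Fz 1.45 z 0.0553 op 0.146 exp -6.12
```

>>> move_arm(
  series=[
    [[0,0,0.4,0,-0.004],[0,0,0.8,0,-0.008],[0,0,1.0,0,-0.011],[0,0,1.0,0,-0.011],[0,0,1.0,0,-0.011],[0,0,1.0,0,-0.011],[0,0,1.0,0,-0.011],[0,0,1.0,0,-0.011],[0,0,1.0,0,-0.011],[0,0,1.0,0,-0.011]],
  ],
)

```text
time_s: 13.67
eef_pos: [0.5109, 0.3211, 0.0553]
eef_rot: [0.0, -0.282, 0.959, -0.001]
wrist_force: [2.1, -7.7, 2.9]
opening: 0.14
grasp_force: 58.8
```

```bash
python3 f.py
```

```text
t 13.67 th 0.8731 r 0.0929 yaw 0.862 Frad -2.48 Ftan -7.58 Fz 2.9 z 0.0553 op 0.14 exp -6.17
```

>>> move_arm(
  series=[
    [[0,0,0.4,0,-0.004],[0,0,0.8,0,-0.008],[0,0,1.0,0,-0.011],[0,0,1.0,0,-0.011],[0,0,1.0,0,-0.011],[0,0,1.0,0,-0.011],[0,0,1.0,0,-0.011],[0,0,1.0,0,-0.011],[0,0,1.0,0,-0.011],[0,0,1.0,0,-0.011]],
  ],
)

```text
time_s: 14.5
eef_pos: [0.5104, 0.3218, 0.0553]
eef_rot: [0.0, -0.287, 0.958, -0.001]
wrist_force: [1.3, -8.8, 2.8]
opening: 0.139
grasp_force: 58.8
```

```bash
python3 f.py
```

```text
t 14.5 th 0.8821 r 0.0929 yaw 0.873 Frad -3.84 Ftan -8.08 Fz 2.84 z 0.0553 op 0.139 exp -6.2
```

```bash
python3 - <<'E'
from h import *
c=cal("wrist"); im,d=camera("wrist"); pv=np.array([.4333,.27]);
print([ (n,proj(c,[pv[0]+.14*np.cos(a-.2906),pv[1]+.14*np.sin(a-.2906),.04]).round(0).tolist()) for n,a in (("pin .882",.882),(".8",.8),("1.0",1.0))])
a,da=camera("scene"); b,db=camera("side")
cv2.imwrite("pics/w3.png",im)
cv2.imwrite("pics/s3.png",np.hstack([cv2.resize(im,(560,420))[:, :],cv2.resize(b[225:285,225:259],(238,420),interpolation=cv2.INTER_CUBIC)]))
for i in range(6):
    camera("scene"); F=ctrl.get_obs(); print(F["time_s"],F["wrist_force"].round(2))
E
```

```text
[('pin .882', [[283.0, 349.0]]), ('.8', [[260.0, 348.0]]), ('1.0', [[317.0, 347.0]])]
14.7 [ 2.71 -7.95  2.85]
14.75 [ 1.34 -8.76  2.36]
14.8 [ 2.17 -8.35  2.61]
14.85 [ 1.57 -9.47  2.82]
14.9 [ 1.9  -7.88  1.87]
14.95 [ 1.72 -9.39  1.96]
```

View pics/s3.png

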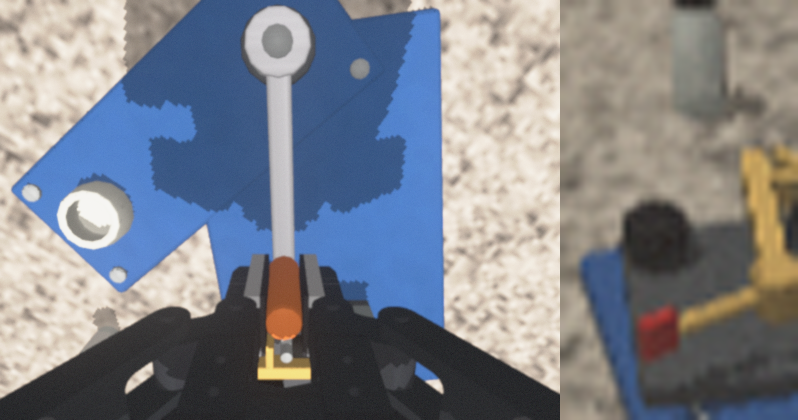

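```bash
python3 -c "
import cv2;im=cv2.imread('pics/w3.png');cv2.imwrite('pics/z3.png',cv2.resize(im[325:390,245:330],None,fx=8,fy=8,interpolation=cv2.INTER_CUBIC))"
```

```text
(no output)
```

View pics/z3.png

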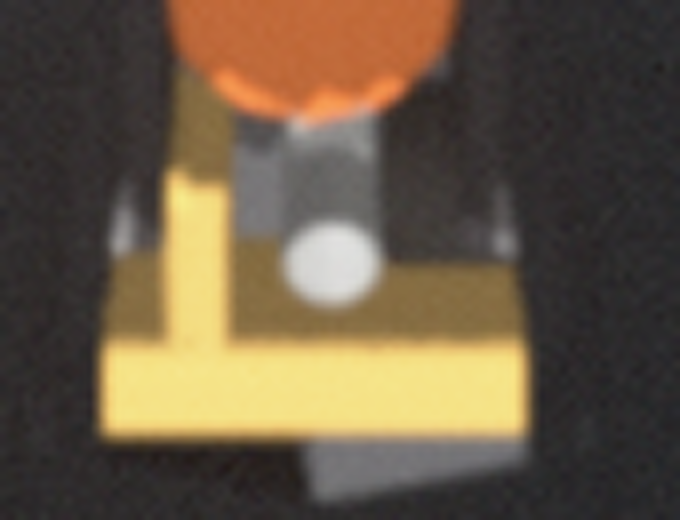

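>>> move_arm(
  series=[
    [[0,0,-0.3,0,0.003],[0,0,-0.6,0,0.006],[0,0,-0.9,0,0.01],[0,0,-1.2,0,0.013],[0,0,-1.5,0,0.016],[0,0,-1.5,0,0.016],[0,0,-1.5,0,0.016],[0,0,-1.5,0,0.016],[0,0,-1.5,0,0.016],[0,0,-1.5,0,0.016]],
  ],
)

```text
time_s: 15.78
eef_pos: [0.5112, 0.3206, 0.0553]
eef_rot: [0.0, -0.279, 0.96, -0.001]
wrist_force: [2.3, -7.6, 3.5]
opening: 0.146
grasp_force: 58.8
```

```bash
python3 f.py
```

```text
t 15.78 th 0.8668 r 0.0929 yaw 0.857 Frad -2.19 Ftan -7.6 Fz 3.54 z 0.0553 op 0.146 exp -6.14
```

>>> move_arm(
  series=[
    [[0,0,-0.2,0,0.002],[0,0,-0.4,0,0.004],[0,0,-0.6,0,0.006],[0,0,-0.8,0,0.008],[0,0,-1,0,0.01],[0,0,-1,0,0.01],[0,0,-1,0,0.01],[0,0,-1,0,0.01],[0,0,-1,0,0.01],[0,0,-1,0,0.01]],
  ],
)

```text
time_s: 16.62
eef_pos: [0.5117, 0.3199, 0.0553]
eef_rot: [0.0, -0.275, 0.962, -0.001]
wrist_force: [0.7, -7.2, 2.2]
opening: 0.146
grasp_force: 58.8
```

```bash
python3 f.py
```

```text
t 16.62 th 0.8577 r 0.0929 yaw 0.847 Frad -3.25 Ftan -6.42 Fz 2.19 z 0.0553 op 0.146 exp -6.1
```

>>> move_arm(
  series=[
    [[0,0,-0.2,0,0.002],[0,0,-0.4,0,0.004],[0,0,-0.6,0,0.006],[0,0,-0.8,0,0.008],[0,0,-0.8,0,0.008],[0,0,-0.8,0,0.008],[0,0,-0.8,0,0.008],[0,0,-0.8,0,0.008],[0,0,-0.8,0,0.008],[0,0,-0.8,0,0.008]],
  ],
)

```text
time_s: 17.45
eef_pos: [0.5117, 0.3199, 0.0553]
eef_rot: [0.0, -0.271, 0.963, -0.001]
wrist_force: [0.4, -6.3, 3.9]
opening: 0.142
grasp_force: 58.9
```

```bash
python3 f.py
```

```text
t 17.45 th 0.8575 r 0.0929 yaw 0.839 Frad -3.0 Ftan -5.53 Fz 3.88 z 0.0553 op 0.142 exp -6.1
```

>>> move_arm(
  series=[
    [[0,0,-0.3,0,0.001],[0,0,-0.6,0,0.002],[0,0,-0.9,0,0.003],[0,0,-1.2,0,0.004],[0,0,-1.4,0,0.004],[0,0,-1.4,0,0.004],[0,0,-1.4,0,0.004],[0,0,-1.4,0,0.004],[0,0,-1.4,0,0.004],[0,0,-1.4,0,0.004]],
  ],
)

```text
time_s: 18.28
eef_pos: [0.5117, 0.3198, 0.0552]
eef_rot: [-0.0, -0.269, 0.963, 0.0]
wrist_force: [-3.3, -2.2, 5.0]
opening: 0.148
grasp_force: 59.2
```

```bash
python3 f.py
```

```text
t 18.28 th 0.8563 r 0.0929 yaw 0.835 Frad -4.01 Ftan -0.09 Fz 5.01 z 0.0552 op 0.148 exp -6.1
```

>>> move_arm(
  series=[
    [[0,0.4,0,-0.2,0],[0,0.8,0,-0.4,0],[0,0.9,0,-0.5,0],[0,0.9,0,-0.5,0],[0,0.9,0,-0.5,0],[0,0.9,0,-0.5,0],[0,0.9,0,-0.5,0],[0,0.9,0,-0.5,0],[0,0.9,0,-0.5,0],[0,0.9,0,-0.5,0]],
  ],
)

```text
time_s: 19.12
eef_pos: [0.5117, 0.3197, 0.0554]
eef_rot: [0.001, -0.269, 0.963, 0.001]
wrist_force: [3.1, 4.7, -1.3]
opening: 0.142
grasp_force: 58.6
```

```bash
python3 f.py; python3 -c "
from h import *
L=[]
for i in range(5): camera('scene');L.append(ctrl.get_obs()['wrist_force'])
F=np.mean(L,0);a=.8563-.2906;print(F,'Frad',F[0]*np.cos(a)+F[1]*np.sin(a),'Ftan',-F[0]*np.sin(a)+F[1]*np.cos(a))"
```

```text
t 19.12 th 0.8553 r 0.0928 yaw 0.835 Frad 5.1 Ftan 2.31 Fz -1.32 z 0.0554 op 0.142 exp -6.09
[ 3.24191271  4.66413435 -1.73886479] Frad 5.236874992607152 Ftan 2.1998380928037924
```

>>> move_arm(
  series=[
    [[0,-0.1,0.2,0,0],[0,-0.3,0.4,0,0],[0,-0.4,0.6,0,0],[0,-0.4,0.6,0,0],[0,-0.4,0.6,0,0],[0,-0.4,0.6,0,0],[0,-0.4,0.6,0,0],[0,-0.4,0.6,0,0],[0,-0.4,0.6,0,0],[0,-0.4,0.6,0,0]],
  ],
)

```text
time_s: 20.2
eef_pos: [0.5117, 0.3197, 0.0554]
eef_rot: [0.0, -0.269, 0.963, 0.0]
wrist_force: [5.2, 4.2, -2.3]
opening: 0.15
grasp_force: 58.5
```

```bash
python3 f.py; python3 -c "
from h import *
L=[]
for i in range(3): camera('scene');L.append(ctrl.get_obs()['wrist_force'])
F=np.mean(L,0);a=.8563-.2906;print(F,'Frad',F[0]*np.cos(a)+F[1]*np.sin(a),'Ftan',-F[0]*np.sin(a)+F[1]*np.cos(a))"
```

```text
t 20.2 th 0.8558 r 0.0928 yaw 0.835 Frad 6.59 Ftan 0.74 Fz -2.31 z 0.0554 op 0.15 exp -6.09
[ 4.12715986  3.5666331  -2.64045989] Frad 5.395944432476787 Ftan 0.7988140342202974
```

>>> move_arm(
  series=[
    [[0,-0.2,0.1,0,0],[0,-0.4,0.2,0,0],[0,-0.4,0.2,0,0],[0,-0.4,0.2,0,0],[0.12,-0.4,0.2,0,0],[0.15,-0.4,0.2,0,0],[0.18,-0.4,0.2,0,0],[0.22,-0.4,0.2,0,0],[0.26,-0.4,0.2,0,0],[0.3,-0.4,0.2,0,0]],
  ],
)

```text
time_s: 21.18
eef_pos: [0.5109, 0.3197, 0.055]
eef_rot: [-0.001, -0.269, 0.963, -0.0]
wrist_force: [0.7, 0.4, 0.2]
opening: 0.299
grasp_force: 0.0
```

```bash
python3 f.py; python3 -c "
from h import *
im,d=camera('wrist');print(ctrl.get_obs()['wrist_force'].round(2))
cv2.imwrite('pics/z4.png',cv2.resize(im[240:400,200:370],None,fx=3,fy=3,interpolation=cv2.INTER_CUBIC))"
```

```text
t 21.18 th 0.8602 r 0.0922 yaw 0.835 Frad 0.76 Ftan -0.07 Fz 0.23 z 0.055 op 0.299 exp -6.11
[-0.04 -0.06  0.1 ]
```

View pics/z4.png

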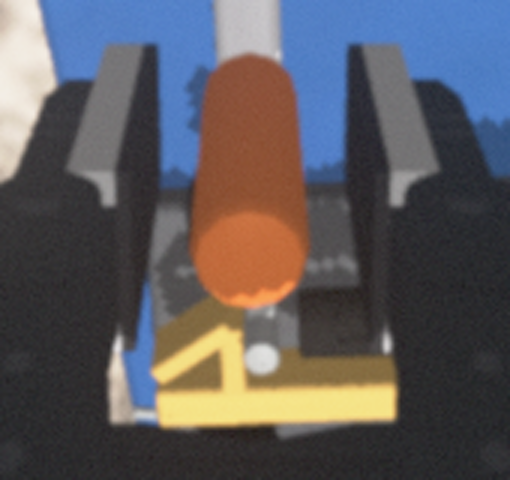

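>>> move_arm(
  series=[
    [[0.3,0,0,-3,0],[0.3,0,0,-12,0],[0.3,0,0,-28,0],[0.3,0,0,-50,0],[0.3,0,0,-80,0],[0.45,-10,-15,-105,0],[0.45,-25,-38,-120,0],[0.45,-42,-62,-130,0],[0.45,-59,-85,-140,0],[0.45,-69.5,-99.4,-145,0]],
  ],
)

```text
time_s: 22.07
eef_pos: [0.6255, 0.2696, 0.2035]
eef_rot: [0.002, -0.268, 0.963, -0.0]
wrist_force: [-0.5, -0.4, 1.0]
opening: 0.45
grasp_force: 0.0
```

```bash
cat > v.py <<'E'
from h import *
import sys
for i in range(4): camera("scene")
s=ctrl.get_obs(); print({k:np.round(s[k],4) for k in ["time_s","eef_pos","eef_rot","wrist_force","opening"]})
c=cal("wrist"); im,d=camera("wrist"); cv2.imwrite("pics/v.png",im)
for o in outline_of("vial_1","wrist"):
    P=cloud(c,d,o["region"]); 
    if len(P)<20: continue
    hi=np.percentile(P[:,2],98); k=abs(P[:,2]-hi)<.003; print(round(o["conf"],2),np.round(o["bbox"]),"top",P[k].mean(0).round(4),np.ptp(P[k],0).round(4),k.sum())
# full depth map heights: top disc near vial and cup rim
v,u=np.nonzero(d>0); A=world(c,np.c_[u,v],d[v,u]); b=im[v,u]
for n,ctr,lo,hi,rr in [("vialtop",(.622,.271),.043,.052,.015),("rim",(.548,.2356),.023,.029,.025)]:
    k=(np.hypot(A[:,0]-ctr[0],A[:,1]-ctr[1])<rr)&(A[:,2]>lo)&(A[:,2]<hi); Q=A[k]
    if len(Q)>20:
        x,y=Q[:,0],Q[:,1]; e,r=cv2.minEnclosingCircle(Q[:,:2].astype(np.float32)); print(n,len(Q),"mean",Q.mean(0).round(4),"circ",np.round(e,4),round(r,4),"ext",Q.min(0).round(4),Q.max(0).round(4))
# arm angle via peg top
h=cv2.cvtColor(im,cv2.COLOR_BGR2HSV)[v,u]; k=(h[:,0]<12)&(h[:,1]>150)&(A[:,2]>.083)&(A[:,2]<.09); print("peg",A[k].mean(0).round(4) if k.any() else None)
E
python3 v.py
```

```text
{'time_s': np.float64(22.2667), 'eef_pos': array([0.6223, 0.2707, 0.2006]), 'eef_rot': array([-1.000e-04, -2.684e-01,  9.633e-01,  2.000e-04]), 'wrist_force': array([ 0.4281, -0.3262, -0.7893]), 'opening': np.float64(0.4503)}
0.72 [282. 185.  18.  23.] top [0.6236 0.2702 0.0474] [0.0129 0.0125 0.0037] 200
0.62 [192. 112.  26.  18.] top [0.6093 0.1754 0.0476] [0.0131 0.013  0.004 ] 230
vialtop 216 mean [0.6233 0.2699 0.0472] circ [0.624  0.2704] 0.0067 ext [0.6172 0.2636 0.0432] [0.6303 0.2765 0.0493]
rim 612 mean [0.5492 0.2349 0.0262] circ [0.5493 0.235 ] 0.0156 ext [0.5342 0.2195 0.023 ] [0.5645 0.2502 0.0285]
peg [0.514  0.3208 0.0863]
```

View pics/v.png

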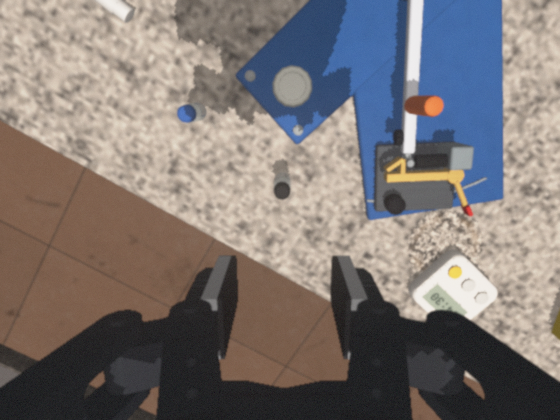

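>>> move_arm(
  series=[
    [[0.45,-0.9,-1.1,25,0],[0.45,-0.9,-1.1,50,0],[0.45,-0.9,-1.1,75,0],[0.45,-0.9,-1.1,100,0],[0.45,-0.9,-1.1,122,0],[0.45,-0.9,-1.1,142,0],[0.45,-0.9,-1.1,160,0],[0.45,-0.9,-1.1,174,0],[0.45,-0.9,-1.1,182,0],[0.45,-0.9,-1.1,185,0]],
  ],
)

```text
time_s: 23.2
eef_pos: [0.6222, 0.2706, 0.0136]
eef_rot: [-0.001, -0.269, 0.963, 0.0]
wrist_force: [0.4, -0.9, 0.2]
opening: 0.451
grasp_force: 0.0
```

>>> move_arm(
  series=[
    [[0.45,0,0,0,0],[0.45,0,0,0,0],[0.35,0,0,0,0],[0.28,0,0,0,0],[0.22,0,0,0,0],[0.18,0,0,0,0],[0.1,0,0,0,0],[0,0,0,0,0],[0,0,0,0,0],[0,0,0,0,0]],
  ],
)

```text
time_s: 24.03
eef_pos: [0.6244, 0.2705, 0.0161]
eef_rot: [0.001, -0.269, 0.963, -0.0]
wrist_force: [-0.8, -0.2, 5.1]
opening: 0.146
grasp_force: 58.6
```

>>> move_arm(
  series=[
    [[0,0,0,-5,0],[0,0,0,-20,0],[0,0,0,-40,0],[0,8,1,-58,0],[0,24,2.5,-65,0],[0,42,4.5,-65,0],[0,60,6.5,-65,0],[0,74,8,-65,0],[0,82,8.5,-65,0],[0,82,8.5,-65,0]],
  ],
)

```text
time_s: 24.87
eef_pos: [0.548, 0.2348, 0.0808]
eef_rot: [-0.0, -0.269, 0.963, -0.0]
wrist_force: [-0.0, 0.5, -0.3]
opening: 0.151
grasp_force: 58.5
```

```bash
sed -i 's#(.622,.271),.043,.052,.015#(.549,.235),.105,.125,.02#; s#pics/v.png#pics/v2.png#' v.py; python3 v.py
```

```text
{'time_s': np.float64(25.0667), 'eef_pos': array([0.5503, 0.2355, 0.0808]), 'eef_rot': array([ 7.000e-04, -2.687e-01,  9.632e-01, -0.000e+00]), 'wrist_force': array([-0.545 ,  0.6334, -0.1102]), 'opening': np.float64(0.148)}
0.9 [285. 291.  39.  82.] top [0.549  0.2354 0.1122] [0.0135 0.0131 0.0042] 1068
0.82 [137. 264.  54.  60.] top [0.6087 0.1755 0.0474] [0.0136 0.013  0.0039] 471
vialtop 3803 mean [0.5455 0.233  0.1139] circ [0.5441 0.2321] 0.0191 ext [0.53   0.2151 0.105 ] [0.5627 0.2481 0.125 ]
rim 1079 mean [0.5469 0.2336 0.0261] circ [0.5492 0.2349] 0.0159 ext [0.5337 0.2194 0.023 ] [0.5642 0.2502 0.0287]
peg [0.5128 0.3175 0.0849]
```

View pics/v2.png

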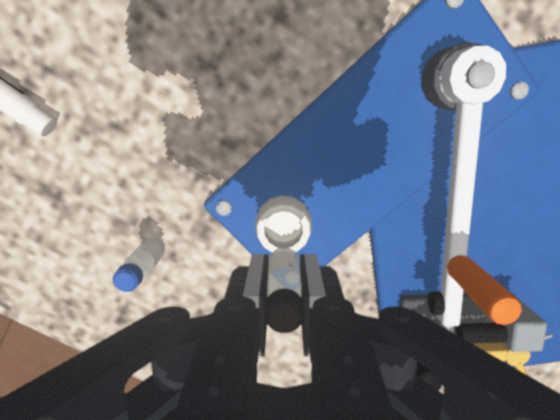

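>>> move_arm(
  series=[
    [[0,0,0,8,0],[0,0,0,18,0],[0,0,0,28,0],[0,0,0,36,0],[0,0,0,42,0],[0,0,0,46,0],[0,0,0,49,0],[0,0,0,51,0],[0,0,0,51.5,0],[0,0,0,51.5,0]],
  ],
)

```text
time_s: 26.0
eef_pos: [0.5496, 0.2353, 0.0291]
eef_rot: [0.0, -0.269, 0.963, -0.0]
wrist_force: [-0.6, -0.2, -0.2]
opening: 0.152
grasp_force: 58.7
```

```bash
python3 - <<'E'
from h import *
for i in range(3): camera("scene")
s=ctrl.get_obs(); print({k:np.round(s[k],4) for k in ["time_s","eef_pos","wrist_force","opening"]})
c=cal("wrist"); im,d=camera("wrist")
for o in outline_of("vial_1","wrist")[:2]:
    P=cloud(c,d,o["region"]); hi=np.percentile(P[:,2],98); k=abs(P[:,2]-hi)<.003; print(o["conf"],"top",P[k].mean(0).round(4),k.sum())
E
```

```text
{'time_s': np.float64(26.15), 'eef_pos': array([0.5496, 0.2353, 0.0291]), 'wrist_force': array([-0.2024, -0.4177,  0.9454]), 'opening': np.float64(0.1481)}
0.78 top [0.5482 0.2351 0.0606] 1023
0.66 top [0.608  0.1753 0.0475] 761
```

>>> move_arm(
  series=[
    [[0,0,0,0.5,0],[0,0,0,0.5,0],[0,0,0,0.5,0],[0.12,0,0,0.5,0],[0.15,0,0,0.5,0],[0.18,0,0,0.5,0],[0.22,0,0,0.5,0],[0.27,0,0,0.5,0],[0.32,0,0,0.5,0],[0.32,0,0,0.5,0]],
  ],
)

```text
time_s: 27.08
eef_pos: [0.5491, 0.2351, 0.0281]
eef_rot: [-0.0, -0.269, 0.963, 0.0]
wrist_force: [0.2, -0.4, 0.7]
opening: 0.319
grasp_force: 0.0
```

>>> move_arm(
  series=[
    [[0.32,0,0,-2,0],[0.32,0,0,-6,0],[0.32,0,0,-14,0],[0.32,0,0,-25,0],[0.32,0,0,-40,0],[0.32,0,0,-60,0],[0.32,0,0,-85,0],[0.32,0,0,-110,0],[0.32,0,0,-130,0],[0.32,0,0,-140,0]],
  ],
)

```text
time_s: 27.92
eef_pos: [0.5511, 0.2357, 0.173]
eef_rot: [0.003, -0.269, 0.963, -0.0]
wrist_force: [0.2, 0.3, 0.1]
opening: 0.319
grasp_force: 0.0
```

```bash
sed -i 's#(.549,.235),.105,.125,.02#(.549,.235),.055,.066,.02#; s#pics/v2.png#pics/v3.png#' v.py; python3 v.py
```

```text
{'time_s': np.float64(28.1167), 'eef_pos': array([0.5489, 0.2351, 0.1679]), 'eef_rot': array([-2.000e-04, -2.688e-01,  9.632e-01,  0.000e+00]), 'wrist_force': array([-0.2039, -0.5289,  1.0397]), 'opening': np.float64(0.3186)}
0.67 [179. 220.  29.  34.] top [0.6086 0.1754 0.0475] [0.0123 0.0127 0.0034] 229
0.59 [283. 199.  20.  29.] top [0.5488 0.2353 0.0606] [0.0134 0.0123 0.0034] 265
vialtop 307 mean [0.5484 0.2351 0.0601] circ [0.5489 0.2355] 0.0069 ext [0.5422 0.2288 0.0551] [0.5557 0.2418 0.0622]
rim 545 mean [0.5457 0.2328 0.026 ] circ [0.5489 0.2349] 0.0156 ext [0.5338 0.2197 0.023 ] [0.5643 0.2505 0.0288]
peg [0.513  0.3194 0.0857]
```

View pics/v3.png

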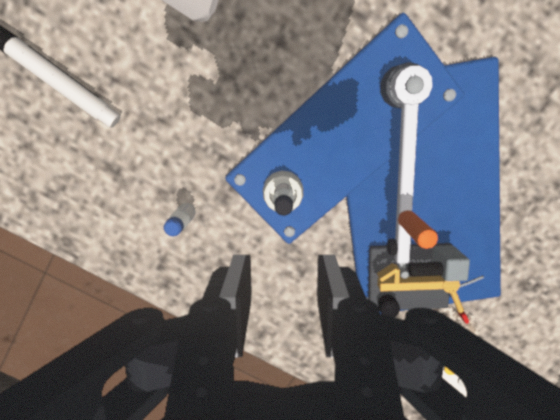

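The picture shows the black-capped vial upright in the white seat (cap at 283, 205). The arm is still hooked on the catch (peg at 428, 238), and the fingers are clear of everything.

```bash
python3 -c "
from bench import order
print(order.hand_in())"
```

```text
the job is handed in; nothing more can be done
None
```

The arm is cocked on its catch at about 0.86 rad with nothing holding it, and the black-capped vial stands upright in the white seat, within about 1 mm of centre. The blue-capped vial stayed where it was, the timer and marker were never approached, and the job was handed in at about 28 s with no verdict shown.

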